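# Rock the seized insert block out of the dry-block heater

### The job

The aluminium insert block of the small dry-block heater has seized between the two stiff brass shoes on the deck, and a straight pull will not free it. Take the blue cover off the block, hang it by its hole on the peg of the steel stand and let go of it; then take the block by its bar and rock it side to side in its well, towards one shoe and then the other, until both shoes are pushed well back and it is free. Lift it upright a few centimetres clear above its well and finish still holding it there in the gripper; leave the glassware and other things around undisturbed.

Things in the scene. Friction and masses are not known exactly. Their poses are not given: they have to be found in the camera images.
- heater: Dry-block heater, fixed: white and grey box 130 (x) x 150 (y) x 60 mm, dark panel on its front (-x). Origin: centre of its underside; z up, y to the left shoe. Well in its deck: 48 (x) x 68 (y) mm, floor at z = 20 mm, in it a 28 mm square socket, bottom at z = 10 mm, for the block's foot. Dark shoe housings on the deck, 53 mm left and right of the well's axis: 34 x 22 mm, tops at z = 77 mm.
- well (a point): Point on the heater's deck (60 mm above the bench) at the middle of the well's mouth; axes as the heater.
- shoe_left (a joint): Brass shoe on the heater's +y side: how far it is pushed outward (m), 0 to 0.001 at the start, stop at 0.009. At 0 its nose (8 mm high, centre at z = 67 mm) stands 5 mm in the block's notch and locks it against pulling; past 0.005 an upright block is free of it. No spring, dry friction about 9 N: it stays where pushed. Leaning the block towards it pushes it, after 1 to 3 mm of play.
- shoe_right (a joint): The same kind of shoe on the heater's -y side; grows as it is pushed outward (-y of the heater). One shoe alone still locks the block; tearing it out by force (80 N or more) does not count.
- insert_block: Loose aluminium block, about 0.25 kg, standing in the well, axes as the heater. Origin: centre of its underside (z = 10 mm at first). Foot 24 mm round to 16 mm; body 44 x 44 mm to 48 mm; waist 32 mm in y to 66 mm (notches for the shoes); flange 60 (x) x 44 (y) mm to 74 mm; stem and bar. Rocks about its foot to +y and -y: the bar moved 15 to 20 mm sideways (5 N) pushes a shoe back 7 mm.
- bar (a point): Middle of the block's bar: 12 mm thick, 26 mm long along the block's x, 104 mm above the block's underside. Pinch it across y from above; the block may turn about the bar in the grip.
- cover: Loose blue cover, 60 g, lying on the block's flange, the bar standing up through its hole: flat ring 68 mm across, 6 mm thick, round hole 34 mm; a tongue 26 mm wide runs out to 63 mm from the hole's axis on its -x side (roughly towards the robot) and bears an upright tab. Origin: on the hole's axis at the underside; z up.
- cover_hole (a point): Centre of the cover's hole at the underside (the cover's origin).
- cover_tab (a point): Place to grip the cover's tab, 29 mm above the cover's underside, 48 mm from the hole's axis on its -x side. The tab is 9 mm thick along the cover's y, 24 mm long along x, and rises from 6 to 40 mm above the underside: pinch it across y from above.
- stand: Steel parking stand, fixed, left or right of the heater: round foot 64 mm, column, a collar 52 mm across whose top is 75 mm above the bench, above it a peg 14 mm thick with a pointed tip 115 mm above the bench. Origin: on its axis at the bench.
- collar (a point): On the stand's axis at the top of the collar (75 mm above the bench); the hung cover's ring lies here, round the peg.
- beaker: Glass beaker 57 mm wide, 101 mm tall, on the heater's other side; leave it alone. Origin: centre of its underside.
- vial_a: Capped glass vial, 41 mm wide, 75 mm tall, behind on the right; leave it alone. Origin: centre of its underside.
- vial_b: Another such vial beside it; leave it alone.
- vial_c: Another such vial, behind on the left; leave it alone.
- red_marker: Red marker pen 125 mm long, 12 mm thick, lying at the front edge of the bench; leave it alone. Origin: middle of its underside.
- timer_box: White bench timer 66 x 64 x 18 mm, front left; leave it alone. Origin: centre of its underside.
Mind the look-alikes: they are no part of the job. What is meant by the cover is not brown, and is the larger of those in its own colour.

How it is judged:
On the way, in this order (a step that is already met when the one before it is completed fails the run):
1. the cover hangs by its hole on the stand's peg, down on the collar, let go and at rest (horizontal distance between cover_hole and collar below 0.014 m and z of cover_hole in the frame of collar between -0.008 and 0.008 m and angle between cover's own z axis and vertical below 0.3 rad and contact force between the fingers and cover below 0.3 N and linear speed of cover below 0.02 m/s), for 0.2 s.
2. both shoes have been pushed back by rocking the block, which still stands in its well (value of joint each of shoe_left, shoe_right above 0.0045 m and z of insert_block in the frame of heater below 0.025 m), for 0.1 s.
At the end, for the whole second after the job is handed in: Block gripped, at rest, within 14 degrees of upright, underside 5 to 100 mm above the heater deck, within 40 mm of the well axis, touching no heater, stand or cover; both shoes 4.5 mm or more back; cover let go, on the collar within 8 mm, tilt under 0.3 rad, hole axis within 14 mm of the peg (all of step 1 and z of insert_block in the frame of heater between 0.065 and 0.16 m and horizontal distance between insert_block and well below 0.04 m and angle between insert_block's own z axis and vertical below 0.25 rad and contact force between the fingers and insert_block above 1 N and contact force between insert_block and heater below 0.1 N and contact force between insert_block and stand below 0.1 N and contact force between insert_block and cover below 0.1 N and linear speed of insert_block below 0.03 m/s and value of joint each of shoe_left, shoe_right above 0.0045 m); the arm keeps its last pose, push and grip.
It fails at once if a thing standing around (beaker, vial, marker or timer) is moved more than 30 mm (distance of any of beaker, vial_a, vial_b, vial_c, red_marker, timer_box from where it was at the start of the episode above 0.03 m).
It fails at once if the cover falls onto the bench or the heater's deck (height (world z) of cover below 0.06 m).
It also fails if it takes over 58 s, if anything falls off the work surface, if the arm or the gripper's body presses on something with over 40 N, if the wrist force passes 120 N, or if a joint passes its speed limit or range.

### The arm

A 6-joint arm with a two-finger parallel gripper is mounted at the origin on a cart in front of the work surface, level with it; the furniture and walls round the work are solid. World frame = base frame: x ahead of the robot, y to its left, z up, the work surface at z = 0. Lengths are in m, angles in rad, forces in N, time in s.
With the tool pointing down it reaches from about 0.375 to 0.9 m from the base axis. Payload 3.1 kg.
Tool frame: the origin (TCP) lies between the finger pads; the fingertips stand 22 mm ahead of it and the grasp point (between the pads) lies 3 mm ahead of it; z points along the fingers, y is the direction in which the jaws open and shut (so a half turn about z gives the same grasp; the last joint's range is limited). The gripper opens to 87 mm and grips with 3 to 60 N. Pads are 19 mm wide; open, the fingers measure 117 mm over their backs; the gripper's body (75 mm by 190 mm) begins 51 mm behind the grasp point.
Start: joints at [-1.359, 0.527, 1.433, -0, 1.181, -0.178], TCP at [0.238, -0.578, 0.245] pointing down, gripper open.
Joint ranges: [-3.08, 3.08], [-0.75, 2.2], [0.22, 2.44], [-1.43, 4.57], [0, 2.65], [-2.85, 2.85]. Speed limits (rad/s): [2.79, 2.79, 3.14, 3.14, 3.14, 3.14].

### API

Orientations are given as a unit quaternion [x, y, z, w].
In Python, from rig import get_obs, camera, get_calibration, hand_in, search_frame gives the robot as it stands.
- The arm moves only by the shell command python3 -m jog 'ROWS' [FORCE]. ROWS is JSON, a list of rows, each an object with "grip": the closure in counts, from 0 (fully open) to 255 (shut); "travel": the shift along the world's x, y, z in cm, a list of three; "twist": the turn about the world's z in degrees. A call has 1 to 8 rows; each row shifts and turns the commanded pose from where the row before left it; what a row does not reach is not made up. A row lasts 1/10 s, in which the tool goes at most 50 mm and 8.59 degrees, less where a joint would pass 70% of its speed; a pose out of reach is approached as far as the arm can. A call is refused whole if a number of a shift passes 5 or a number of a turn 8.59, either way. A call with a gripper value outside its range is refused whole. The fingers move at their own pace and stop on an object; FORCE is the grip in N (left out, the last holds). Time passes only in rows, so rows that do not move let the fingers close. It gives the time, the measured TCP pose, the force and the opening at its end, in the units of the state.
- get_obs(): the state, without advancing time (a new reading comes with each control period).
- camera(name): name is "side" or "top"; returns the picture (400x640x3 uint8, red, green, blue); there is no depth.
- get_calibration(name): a dict with "fx", "fy", "cx", "cy" (pixels), "k1" (the pictures are not rectified: a ray, as slopes to the right and down, at radius r is drawn at 1 + k1 r^2 times it, then the intrinsics apply), "R" (3x3) and "t" (3): a world point X has camera coordinates R X + t. Camera axes: x right, y down, z forward; pixel columns grow to the right and rows downward; lengths in m; the calibration is good to about 2 mm. A picture is of the moment at which its call begins. get_calibration takes no time and is no camera call.
- hand_in(): hands the job in, once; it reports no verdict.
Trained networks look in the newest picture that a camera, given by its name, has taken for a name from the list of things; names that differ only in an ending like _2 or _b are one class to them, and where a whole thing is asked for, a point or a joint stands for the part that bears it (a point fixed in the world has none). Each returns a list of dicts, best first, with "p" (0 to 1); they miss things now and then, are a little off and sometimes report something else, mostly with a low value. They report only what shows in the picture. A call takes as long as a camera call. They do not tell look-alikes from the thing itself.
- search_frame(target, camera): "at" ([x, y, z] in m, in world coordinates, good to about 4 mm: the middle of the surface that is visible of it).
The state is a dict: "time": time; "q": joint angles; "joint_velocities": joint speeds; "joint_torque": joint torques, N m; "position": TCP position; "tool_rot": TCP orientation; "ft_force": force on the tool from outside, world axes, zero at the start; "moment": the same for the moment, N m; "grip_width": finger opening in m.
Only numpy, scipy, OpenCV 4.12 (cv2) and the standard library are available. Lean on these libraries where they do the work, as an engineer would, in place of code of your own. Each camera call takes 0.05 s, during which the arm holds its last target. There are 200 camera calls.

## Working session

There is one attempt and no reset: what is moved stays moved. The work goes in short steps, Python scripts to look and compute and a shell command to move; the robot and the scene stay as the last step left them, time stands still between calls to the robot, and variables do not carry over. Pictures are saved under pics/ and viewed, about 8 in all and at most 12, crops included, and the job is handed in when it is done.

```bash
mkdir -p pics; ls; cat > h.py <<'E'
import numpy as np, cv2, json
from rig import get_obs, camera, get_calibration, hand_in, search_frame
def save(name,fn,crop=None,scale=1):
    im=camera(name)
    if crop: im=im[crop[1]:crop[3],crop[0]:crop[2]]
    im=cv2.resize(im,None,fx=scale,fy=scale,interpolation=cv2.INTER_CUBIC)
    cv2.imwrite('pics/'+fn,im[:,:,::-1])
def proj(name,X):
    c=get_calibration(name);p=np.array(c["R"])@np.array(X,float)+np.array(c["t"]).ravel()
    s=p[:2]/p[2];s=s*(1+c["k1"]*(s@s));return np.array([c["fx"]*s[0]+c["cx"],c["fy"]*s[1]+c["cy"]])
def ray(name,uv):
    c=get_calibration(name);d=np.array([(uv[0]-c["cx"])/c["fx"],(uv[1]-c["cy"])/c["fy"]]);s=d.copy()
    for _ in range(20): s=d/(1+c["k1"]*(s@s))
    R=np.array(c["R"]);return -R.T@np.array(c["t"]).ravel(),R.T@np.array([s[0],s[1],1])
def atz(name,uv,z):
    o,d=ray(name,uv);return o+d*(z-o[2])/d[2]
E
python3 - <<'E'
from h import *
save('top','t0.png');save('side','s0.png')
for n in ['heater','cover','cover_tab','stand','insert_block','bar','beaker','shoe_left','shoe_right','vial_a','red_marker','timer_box']:
    for c in ['top','side']:
        r=search_frame(n,c);print(n,c,[(np.round(x['at'],3).tolist(),round(x['p'],2),proj(c,x['at']).astype(int).tolist()) for x in r[:4]])
E
```

```text
pics
heater top [([0.485, -0.076, 0.059], 0.82, [343, 206]), ([0.482, -0.065, 0.087], 0.45, [339, 206])]
heater side [([0.459, -0.012, 0.051], 0.89, [337, 218])]
cover top [([0.48, -0.068, 0.09], 0.86, [340, 207]), ([0.417, 0.085, 0.006], 0.56, [274, 238]), ([0.487, -0.075, 0.056], 0.19, [342, 206])]
cover side [([0.462, -0.055, 0.096], 0.74, [343, 193]), ([0.425, 0.09, 0.007], 0.74, [336, 260]), ([0.492, 0.201, 0.005], 0.58, [281, 283])]
cover_tab top [([0.483, -0.066, 0.088], 0.96, [339, 206]), ([0.488, 0.192, 0.008], 0.85, [229, 209]), ([0.417, 0.088, 0.003], 0.69, [273, 238])]
cover_tab side [([0.489, 0.204, 0.005], 0.65, [282, 284]), ([0.463, -0.06, 0.091], 0.6, [343, 194]), ([0.422, 0.088, 0.004], 0.52, [337, 261])]
stand top [([0.465, -0.204, 0.077], 0.65, [400, 214])]
stand side [([0.463, -0.204, 0.073], 0.67, [360, 182])]
insert_block top [([0.487, -0.077, 0.062], 0.53, [343, 205])]
insert_block side [([0.485, -0.065, 0.081], 0.66, [335, 196])]
bar top [([0.491, -0.073, 0.085], 0.73, [342, 202])]
bar side [([0.49, -0.066, 0.083], 0.79, [333, 195])]
beaker top [([0.53, 0.067, 0.033], 0.78, [281, 189]), ([0.462, -0.205, 0.079], 0.35, [401, 215])]
beaker side [([0.516, 0.085, 0.067], 0.71, [296, 225])]
shoe_left top []
shoe_left side [([0.459, -0.012, 0.045], 0.53, [337, 221])]
shoe_right top []
shoe_right side []
vial_a top [([0.656, -0.252, 0.054], 0.91, [416, 134]), ([0.659, -0.188, 0.056], 0.7, [389, 133]), ([0.657, 0.179, 0.052], 0.6, [232, 135])]
vial_a side [([0.659, -0.246, 0.043], 0.67, [301, 178]), ([0.656, -0.183, 0.036], 0.57, [292, 187])]
red_marker top [([0.355, -0.074, 0.009], 0.6, [341, 264]), ([0.657, -0.248, 0.054], 0.4, [415, 133])]
red_marker side [([0.354, -0.064, 0.006], 0.64, [387, 234])]
timer_box top [([0.382, 0.228, 0.014], 0.86, [212, 254])]
timer_box side [([0.381, 0.238, 0.017], 0.63, [330, 303]), ([0.656, -0.177, 0.035], 0.16, [291, 188])]
```

View pics/t0.png

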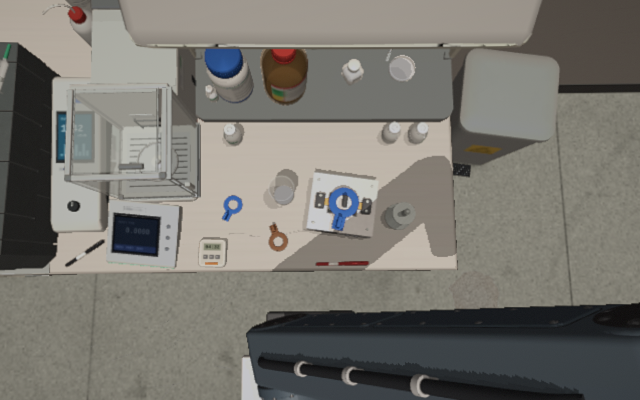

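View pics/s0.png

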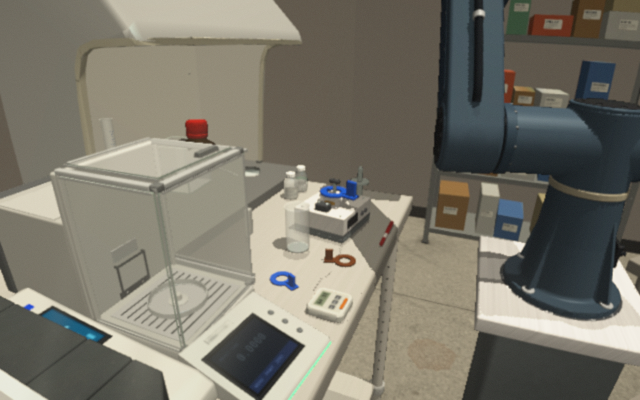

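The top picture shows the heater at about (343,205), with the blue cover and its tab towards the robot at (338,224). The stand is at (402,214), the beaker at (283,188), and the decoy covers at (232,207) and (278,238). The side picture shows the same layout. I'll zoom in next.

```bash
python3 - <<'E'
from h import *
save('top','t1.png',(295,160,425,250),6);save('side','s1.png',(285,150,385,245),6)
c=get_calibration('top');print(c['fx'],-np.array(c['R']).T@np.array(c['t']).ravel()); c=get_calibration('side');print(c['fx'],-np.array(c['R']).T@np.array(c['t']).ravel())
print(get_obs())
E
```

```text
461.76261415367344 [0.35342667 0.00117006 1.10339308]
379.76416000882034 [0.20793054 0.7215598  0.41625215]
{'time': 1.4, 'q': array([-1.35847667e+00,  5.27511842e-01,  1.43271355e+00,  1.72989172e-05,
        1.18142637e+00, -1.78488467e-01]), 'joint_velocities': array([-1.44419843e-04,  1.37594637e-03, -3.21513414e-05, -1.03341408e-03,
       -1.08019857e-03,  2.33720501e-04]), 'joint_torque': array([ 5.49747692e-04, -4.40010774e+01, -1.76979518e+01,  6.35397434e-02,
        5.05853130e-02, -1.06656000e-05]), 'position': array([ 0.23811516, -0.57782387,  0.24453679]), 'tool_rot': array([ 9.80969933e-01,  1.94159700e-01,  7.50087301e-06, -2.96862134e-05]), 'ft_force': array([ 0.24148223, -0.22511385, -0.42796116]), 'moment': array([-0.00037018,  0.03702222, -0.06381866]), 'grip_width': 0.08693609985604772}
```

View pics/t1.png

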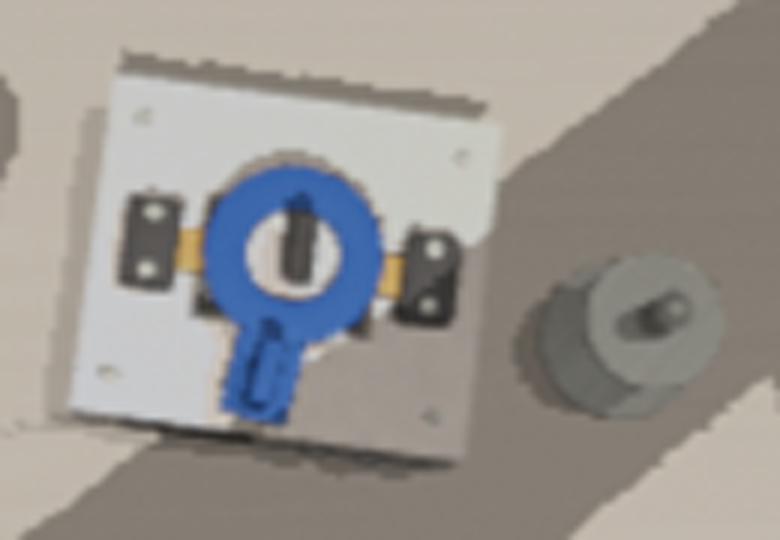

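View pics/s1.png

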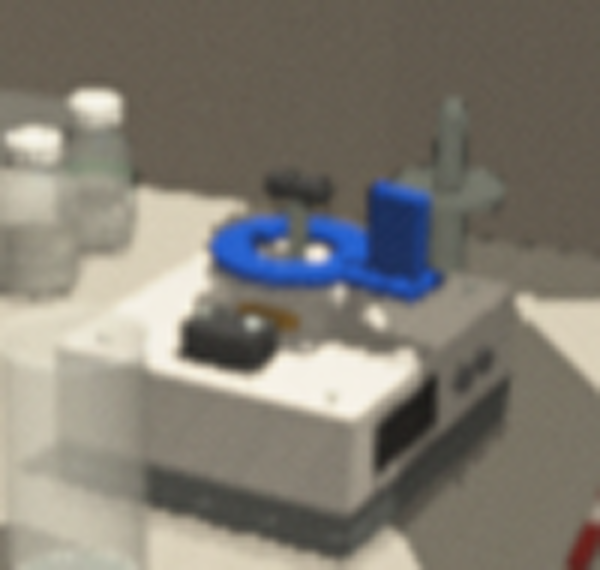

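```bash
python3 - <<'E'
from h import *
def T(x,y,z): return atz('top',(295+(x+.5)/6-.5,160+(y+.5)/6-.5),z)
cs=[T(*p,.06) for p in [(112,72),(500,122),(465,465),(70,410)]]
print('corners',np.round(cs,4).tolist(),'mid',np.mean(cs,0))
L=(T(154,211,.077)+T(147,270,.077))/2;R=(T(436,249,.077)+T(428,305,.077))/2
print('L,R',L,R,(L+R)/2,np.linalg.norm(L-R),'yaw',np.degrees(np.arctan2(-(L-R)[0],(L-R)[1])))
print('ring',T(293,255,.09),'bar',T(300,245,.118),'tongue end',T(255,420,.087),'tab mid',T(264,368,.124))
print('collar',T(656,320,.075),'tip',T(677,303,.115))
def S(x,y): return ray('side',(285+(x+.5)/6-.5,150+(y+.5)/6-.5))
o,d=S(455,100)
# plane x where tip z .115
print('side tip z=.115',o+d*(.115-o[2])/d[2])
o,d=S(400,192);print('tab top side',o+d*(.124-o[2])/d[2])
E
```

```text
corners [[0.5673, -0.0084, 0.06], [0.5467, -0.1569, 0.06], [0.4155, -0.1399, 0.06], [0.4376, 0.0086, 0.06]] mid [ 0.49176728 -0.07414156  0.06      ]
L,R [ 0.4994564  -0.02203837  0.077     ] [ 0.48483282 -0.12719873  0.077     ] [ 0.49214461 -0.07461855  0.077     ] 0.10617226326060747 yaw -7.916767652033701
ring [ 0.49176132 -0.07435231  0.09      ] bar [ 0.49154751 -0.07485047  0.118     ] tongue end [ 0.43110875 -0.05947956  0.087     ] tab mid [ 0.44671915 -0.0607729   0.124     ]
collar [ 0.46819367 -0.21086784  0.075     ] tip [ 0.46982147 -0.21040728  0.115     ]
side tip z=.115 [ 0.46933423 -0.21345493  0.115     ]
tab top side [ 0.44730348 -0.06394696  0.124     ]
```

Fitted poses: well at (0.492, -0.0745) with yaw about -8°. The cover's yaw is about -14.5°, which puts its tab at (0.445, -0.0625). The stand is at (0.469, -0.211). Moving above the tab.

```bash
python3 -m jog '[{"grip":110,"travel":[1.7,4.3,0],"twist":-3.1},{"grip":110,"travel":[1.7,4.3,0],"twist":-3.1},{"grip":110,"travel":[1.7,4.3,0],"twist":-3.1},{"grip":110,"travel":[1.7,4.3,0],"twist":-3.1},{"grip":110,"travel":[1.7,4.3,0],"twist":-3.1},{"grip":110,"travel":[1.7,4.3,0],"twist":-3.1}]' 20; python3 -m jog '[{"grip":110,"travel":[1.7,4.3,0],"twist":-3.1},{"grip":110,"travel":[1.7,4.3,0],"twist":-3.1},{"grip":110,"travel":[1.7,4.3,-1],"twist":-3.1},{"grip":110,"travel":[1.7,4.3,-2],"twist":-3.1},{"grip":110,"travel":[1.8,4.3,-2],"twist":-3.1},{"grip":110,"travel":[1.9,4.2,-2],"twist":-2.8},{"grip":110,"travel":[0,0,0],"twist":0},{"grip":110,"travel":[0,0,0],"twist":0}]'
cat > st.py <<'E'
from h import *
o=get_obs();x,y,z,w=o['tool_rot']
from scipy.spatial.transform import Rotation as Ro
a=Ro.from_quat(o['tool_rot']).as_matrix()
print(round(o['time'],2),np.round(o['position'],4),'jaw',round(np.degrees(np.arctan2(a[1,1],a[0,1]))%180,1),'down',np.round(a[:,2],3),'F',np.round(o['ft_force'],2),'M',np.round(o['moment'],2),'w',round(o['grip_width'],4))
E
python3 st.py
```

```text
time: 2.0
position: [0.3405, -0.3183, 0.2448]
tool_rot: [0.999, 0.032, 0.0, 0.0]
ft_force: [1.3, -0.3, -0.3]
grip_width: 0.0518
time: 2.8
position: [0.4447, -0.0631, 0.1748]
tool_rot: [0.992, -0.124, -0.0, 0.0]
ft_force: [-0.1, -1.2, -0.5]
grip_width: 0.0495
2.8 [ 0.4447 -0.0631  0.1748] jaw 75.7 down [-0.001 -0.    -1.   ] F [-0.11 -1.24 -0.46] M [ 0.    0.04 -0.01] w 0.0495
```

```bash
python3 -m jog '[{"grip":110,"travel":[0.05,0.05,-2.5],"twist":0},{"grip":110,"travel":[0,0,-2.2],"twist":0},{"grip":110,"travel":[0,0,-1],"twist":0},{"grip":110,"travel":[0,0,0],"twist":0}]'; python3 - <<'E'
from h import *
save('side','s2.png',(285,110,385,225),5)
E
python3 st.py
```

```text
time: 3.2
position: [0.4446, -0.0647, 0.1176]
tool_rot: [0.992, -0.127, -0.001, -0.0]
ft_force: [-0.7, 0.5, -0.0]
grip_width: 0.0494
3.25 [ 0.4451 -0.0647  0.1182] jaw 75.4 down [-0. -0. -1.] F [ 1.1  -0.4  -0.04] M [ 0.03 -0.04 -0.02] w 0.0496
```

View pics/s2.png

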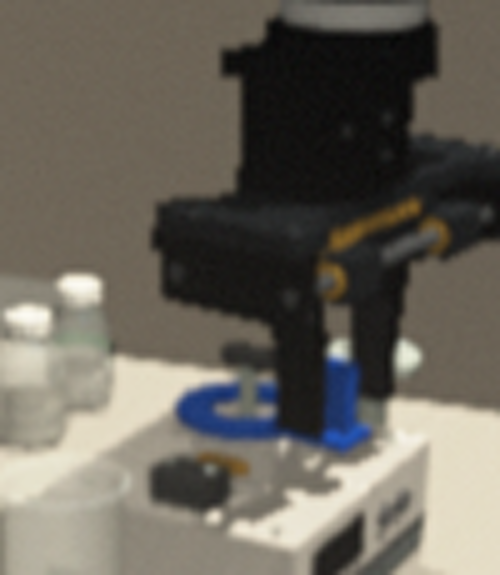

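The picture shows the fingers either side of the blue tab (345,400 in the crop), clear of the ring and the bar. Closing and lifting.

```bash
python3 -m jog '[{"grip":255,"travel":[0,0,0],"twist":0},{"grip":255,"travel":[0,0,0],"twist":0},{"grip":255,"travel":[0,0,0],"twist":0},{"grip":255,"travel":[0,0,0],"twist":0}]' 35;python3 -m jog '[{"grip":255,"travel":[0,0,1],"twist":0},{"grip":255,"travel":[0,0,2],"twist":0},{"grip":255,"travel":[0,0,3],"twist":0},{"grip":255,"travel":[0,0,0],"twist":0},{"grip":255,"travel":[0,0,0],"twist":0}]';python3 st.py
python3 - <<'E'
from h import *
save('side','s3.png',(285,80,385,225),4)
im=camera('top')[160:260,285:415];cv2.imwrite('pics/t3.png',cv2.resize(im,None,fx=6,fy=6,interpolation=cv2.INTER_CUBIC)[:,:,::-1])
a=cv2.imread('pics/s3.png');b=cv2.resize(cv2.imread('pics/t3.png'),(390,300));c=np.zeros((580,790,3),np.uint8);c[:580,:400]=a;c[:300,400:]=b;cv2.imwrite('pics/c3.png',c)
E
```

```text
time: 3.65
position: [0.4454, -0.0636, 0.1186]
tool_rot: [0.992, -0.126, 0.001, 0.0]
ft_force: [0.4, -0.8, 0.6]
grip_width: 0.0249
time: 4.15
position: [0.4455, -0.0635, 0.1791]
tool_rot: [0.992, -0.126, 0.001, 0.0]
ft_force: [0.3, -0.2, 0.1]
grip_width: 0.0006
4.15 [ 0.4455 -0.0635  0.1791] jaw 75.5 down [ 0.002 -0.001 -1.   ] F [ 0.3  -0.17  0.14] M [ 0.03  0.   -0.  ] w 0.0006
```

View pics/c3.png

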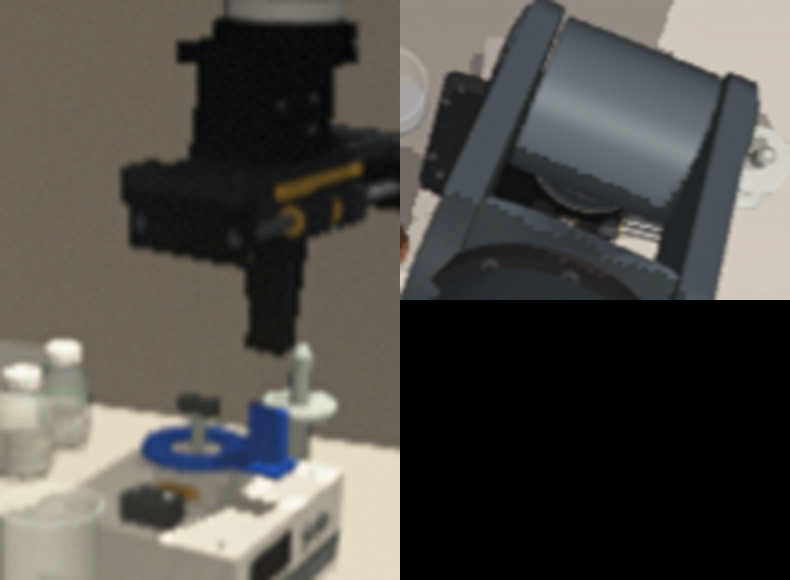

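The fingers were still closing when I lifted, and the cover lies undisturbed in the picture. I'll reopen, lower again and wait longer.

```bash
python3 -m jog '[{"grip":120,"travel":[0,0,0],"twist":0},{"grip":120,"travel":[0,0,0],"twist":0},{"grip":120,"travel":[0,0,0],"twist":0},{"grip":120,"travel":[0,0,0],"twist":0},{"grip":120,"travel":[0,0,0],"twist":0},{"grip":120,"travel":[0,0,-2.5],"twist":0},{"grip":120,"travel":[0,0,-2.2],"twist":0},{"grip":120,"travel":[0,0,-1.3],"twist":0}]'; python3 -m jog '[{"grip":255,"travel":[0,0,0],"twist":0},{"grip":255,"travel":[0,0,0],"twist":0},{"grip":255,"travel":[0,0,0],"twist":0},{"grip":255,"travel":[0,0,0],"twist":0},{"grip":255,"travel":[0,0,0],"twist":0},{"grip":255,"travel":[0,0,0],"twist":0},{"grip":255,"travel":[0,0,0],"twist":0},{"grip":255,"travel":[0,0,0],"twist":0}]' 35;python3 st.py
```

```text
time: 5.05
position: [0.4446, -0.0633, 0.1169]
tool_rot: [0.992, -0.126, -0.001, -0.0]
ft_force: [0.3, 0.4, 0.5]
grip_width: 0.0451
time: 5.85
position: [0.4453, -0.0636, 0.1185]
tool_rot: [0.992, -0.126, 0.0, 0.0]
ft_force: [-1.5, 1.1, 4.9]
grip_width: 0.0085
5.85 [ 0.4453 -0.0636  0.1185] jaw 75.5 down [ 0.001 -0.    -1.   ] F [-1.53  1.07  4.86] M [ 0.07  0.05 -0.  ] w 0.0085
```

```bash
python3 -m jog '[{"grip":255,"travel":[0,0,1],"twist":0},{"grip":255,"travel":[0,0,2],"twist":0},{"grip":255,"travel":[0,0,2],"twist":0},{"grip":255,"travel":[0,0,2],"twist":0},{"grip":255,"travel":[-0.5,-3,0],"twist":0},{"grip":255,"travel":[-0.6,-4,0],"twist":0},{"grip":255,"travel":[-0.6,-4,0],"twist":0},{"grip":255,"travel":[-0.6,-2.7,0],"twist":0}]';python3 -m jog '[{"grip":255,"travel":[0,0,0],"twist":0},{"grip":255,"travel":[0,0,0],"twist":0},{"grip":255,"travel":[0,0,0],"twist":0}]'; python3 st.py
python3 - <<'E'
from h import *
save('side','s4.png',(305,80,405,215),4)
im=camera('top')[160:260,325:455];cv2.imwrite('pics/t4.png',cv2.resize(im,None,fx=6,fy=6,interpolation=cv2.INTER_CUBIC)[:,:,::-1])
a=cv2.imread('pics/s4.png');b=cv2.resize(cv2.imread('pics/t4.png'),(390,300));c=np.zeros((540,790,3),np.uint8);c[:,:400]=a;c[:300,400:]=b;cv2.imwrite('pics/c4.png',c)
for n in ['cover','cover_tab','stand']:print(n,[(np.round(x['at'],3).tolist(),round(x['p'],2)) for x in search_frame(n,'side')[:3]])
E
```

```text
time: 6.65
position: [0.4222, -0.2029, 0.1887]
tool_rot: [0.992, -0.127, 0.001, 0.001]
ft_force: [-0.1, -0.4, 0.4]
grip_width: 0.0087
time: 6.95
position: [0.4217, -0.1992, 0.1881]
tool_rot: [0.992, -0.126, -0.001, -0.001]
ft_force: [0.4, 0.5, -0.2]
grip_width: 0.0088
6.95 [ 0.4217 -0.1992  0.1881] jaw 75.5 down [-0.001  0.001 -1.   ] F [ 0.38  0.51 -0.16] M [0.11 0.06 0.01] w 0.0088
cover [([0.428, 0.087, 0.007], 0.86), ([0.489, 0.202, 0.006], 0.81), ([0.453, -0.192, 0.165], 0.69)]
cover_tab [([0.423, 0.089, 0.004], 0.85), ([0.448, -0.197, 0.161], 0.82), ([0.489, 0.205, 0.006], 0.76)]
stand [([0.461, -0.201, 0.073], 0.73)]
```

View pics/c4.png

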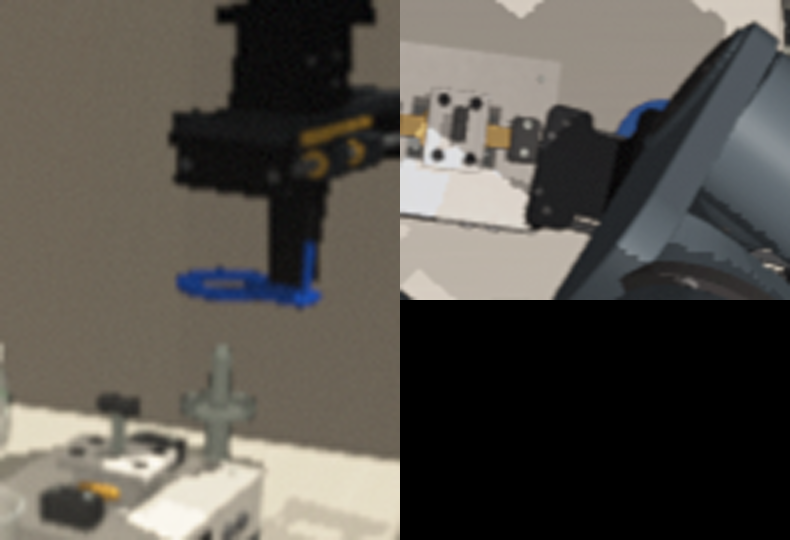

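The side view shows the cover held roughly level above the peg, with the ring hole at about (237,283) and the peg tip at (222,348). I'll compare that with the projection.

```bash
python3 - <<'E'
from h import *
P=lambda X:np.round((proj('side',X)-[305,80]+.5)*4).astype(int).tolist()
c=np.array([.4682,-.2101,.157])
print('hole centre',P(c)); 
print('ring pts',[P(c+.034*np.array([np.cos(t),np.sin(t),0])) for t in np.arange(0,6.28,np.pi/4)])
print('tongue end',P(c+.063*np.array([-.968,.25,0])))
print('tip',P([.4692,-.2112,.115]),P([.4692,-.2112,.075]))
s=cv2.imread('pics/s4.png').astype(int);m=(s[:,:,0]-s[:,:,2]>60);ys,xs=np.nonzero(m);print('blue bbox',xs.min(),xs.max(),ys.min(),ys.max())
for x in range(175,325,10):
  q=np.nonzero(m[:,x])[0];print(x,q.min() if len(q) else None,q.max() if len(q) else None,end='; ')
E
```

```text
hole centre [227, 287]
ring pts [[177, 281], [180, 292], [212, 300], [253, 300], [278, 293], [272, 282], [241, 275], [203, 274]]
tongue end [313, 304]
tip [223, 348] [220, 405]
blue bbox 178 319 244 305
175 None None; 185 276 289; 195 272 293; 205 272 295; 215 271 297; 225 272 298; 235 272 298; 245 272 297; 255 274 296; 265 278 297; 275 290 298; 285 290 301; 295 290 303; 305 253 304; 315 291 301;
```

```bash
python3 -m jog '[{"grip":255,"travel":[0.1,-0.1,-2],"twist":0},{"grip":255,"travel":[0,0,-2],"twist":0},{"grip":255,"travel":[0,0,-2],"twist":0},{"grip":255,"travel":[0,0,-1],"twist":0},{"grip":255,"travel":[0,0,-0.5],"twist":0},{"grip":255,"travel":[0,0,-0.2],"twist":0},{"grip":255,"travel":[0,0,0],"twist":0}]'; python3 st.py
```

```text
time: 7.9
position: [0.4234, -0.2016, 0.1114]
tool_rot: [0.992, -0.126, 0.0, 0.0]
ft_force: [-0.7, -0.5, -0.8]
grip_width: 0.0086
7.9 [ 0.4234 -0.2016  0.1114] jaw 75.5 down [ 0.001 -0.    -1.   ] F [-0.67 -0.5  -0.79] M [0.09 0.06 0.01] w 0.0086
```

```bash
python3 -m jog '[{"grip":255,"travel":[0,0,-0.15],"twist":0},{"grip":255,"travel":[0,0,0],"twist":0},{"grip":130,"travel":[0,0,0],"twist":0},{"grip":130,"travel":[0,0,0],"twist":0},{"grip":130,"travel":[0,0,0],"twist":0},{"grip":130,"travel":[0,0,0],"twist":0},{"grip":130,"travel":[0,0,0],"twist":0},{"grip":130,"travel":[0,0,0],"twist":0}]';python3 st.py;  python3 -m jog '[{"grip":130,"travel":[0,0,2],"twist":0},{"grip":130,"travel":[0,0,3],"twist":0},{"grip":130,"travel":[0,0,3],"twist":0},{"grip":130,"travel":[0,0,0],"twist":0}]';  python3 st.py
python3 - <<'E'
from h import *
save('side','s5.png',(285,80,405,215),4)
E
```

```text
time: 8.7
position: [0.4231, -0.2015, 0.1096]
tool_rot: [0.992, -0.126, 0.0, -0.0]
ft_force: [0.2, -0.5, 0.0]
grip_width: 0.0412
8.7 [ 0.4231 -0.2015  0.1096] jaw 75.5 down [ 0.  0. -1.] F [ 0.2  -0.47  0.03] M [0.1  0.03 0.04] w 0.0412
time: 9.1
position: [0.4251, -0.203, 0.1928]
tool_rot: [0.992, -0.126, 0.003, 0.002]
ft_force: [0.2, -0.5, 0.6]
grip_width: 0.0428
9.1 [ 0.4251 -0.203   0.1928] jaw 75.5 down [ 0.006 -0.005 -1.   ] F [ 0.25 -0.53  0.55] M [0.03 0.   0.  ] w 0.0428
```

View pics/s5.png

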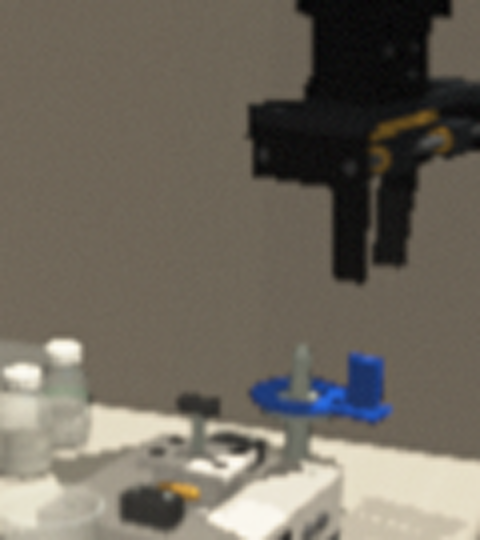

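The cover hangs level on the collar, with the ring at (300,395) and the peg through it. Now going to the bar.

```bash
python3 -m jog '[{"grip":130,"travel":[1.7,3.2,0],"twist":1.6},{"grip":130,"travel":[1.7,3.2,0],"twist":1.6},{"grip":130,"travel":[1.7,3.2,0],"twist":1.7},{"grip":130,"travel":[1.7,3.2,0],"twist":1.7},{"grip":130,"travel":[0,0,0],"twist":0},{"grip":130,"travel":[0,0,0],"twist":0}]';  python3 st.py
python3 - <<'E'
from h import *
o=get_obs()['position'];P=lambda X:np.round((proj('side',X)-[285,80]+.5)*4).astype(int).tolist()
print('expected bar px in s5',P([.4917,-.0747,.114]))
save('side','s6.png',(285,80,405,215),4)
for n in ['cover','bar','insert_block']:print(n,[(np.round(x['at'],3).tolist(),round(x['p'],2)) for x in search_frame(n,'side')[:3]])
E
```

```text
time: 9.75
position: [0.4904, -0.0727, 0.1884]
tool_rot: [0.998, -0.068, -0.001, -0.0]
ft_force: [-0.9, -0.5, -0.3]
grip_width: 0.0426
9.75 [ 0.4904 -0.0727  0.1884] jaw 82.2 down [-0.003  0.001 -1.   ] F [-0.92 -0.48 -0.29] M [ 0.03 -0.01 -0.01] w 0.0426
expected bar px in s5 [200, 408]
cover [([0.427, 0.088, 0.007], 0.81), ([0.482, -0.067, 0.086], 0.58), ([0.658, -0.243, 0.04], 0.56)]
bar [([0.489, -0.068, 0.086], 0.98)]
insert_block [([0.486, -0.067, 0.085], 0.78), ([0.464, -0.206, 0.073], 0.58)]
```

```bash
python3 -m jog '[{"grip":130,"travel":[0.1,-0.2,-2],"twist":0},{"grip":130,"travel":[0,0,-2],"twist":0},{"grip":130,"travel":[0,0,-2],"twist":0},{"grip":130,"travel":[0,0,-1.1],"twist":0},{"grip":255,"travel":[0,0,0],"twist":0},{"grip":255,"travel":[0,0,0],"twist":0},{"grip":255,"travel":[0,0,0],"twist":0},{"grip":255,"travel":[0,0,0],"twist":0}]' 25; python3 -m jog '[{"grip":255,"travel":[0,0,0],"twist":0},{"grip":255,"travel":[0,0,0],"twist":0},{"grip":255,"travel":[0,0,0],"twist":0},{"grip":255,"travel":[0,0,0],"twist":0}]';python3 st.py
```

```text
time: 10.75
position: [0.4927, -0.0758, 0.1194]
tool_rot: [0.998, -0.069, 0.001, 0.0]
ft_force: [-0.9, -0.1, 0.7]
grip_width: 0.0183
time: 11.15
position: [0.4927, -0.0754, 0.1192]
tool_rot: [0.998, -0.069, 0.001, 0.0]
ft_force: [0.8, 1.5, 6.2]
grip_width: 0.0109
11.15 [ 0.4927 -0.0754  0.1192] jaw 82.1 down [ 0.001 -0.    -1.   ] F [0.79 1.48 6.18] M [ 0.32  0.04 -0.01] w 0.0109
```

Gripped the bar (about 12 mm wide). Rocking left 18 mm.

```bash
python3 -m jog '[{"grip":255,"travel":[0.08,0.6,0],"twist":0},{"grip":255,"travel":[0.08,0.6,-0.05],"twist":0},{"grip":255,"travel":[0.04,0.3,-0.05],"twist":0},{"grip":255,"travel":[0,0,0],"twist":0}]'; python3 st.py;python3 -m jog '[{"grip":255,"travel":[0.05,0.35,-0.05],"twist":0},{"grip":255,"travel":[0,0,0],"twist":0},{"grip":255,"travel":[0,0,0],"twist":0}]'; python3 st.py
```

```text
time: 11.55
position: [0.4955, -0.0625, 0.1188]
tool_rot: [0.998, -0.067, 0.002, 0.002]
ft_force: [-1.3, -6.1, 8.7]
grip_width: 0.0114
11.55 [ 0.4955 -0.0625  0.1188] jaw 82.3 down [ 0.003 -0.005 -1.   ] F [-1.35 -6.15  8.66] M [-1.25  0.3   0.02] w 0.0114
time: 11.85
position: [0.4961, -0.0597, 0.1185]
tool_rot: [0.998, -0.067, 0.002, 0.003]
ft_force: [-2.3, -7.4, 9.4]
grip_width: 0.0114
11.85 [ 0.4961 -0.0597  0.1185] jaw 82.3 down [ 0.004 -0.006 -1.   ] F [-2.34 -7.39  9.43] M [-1.63  0.49 -0.01] w 0.0114
```

```bash
python3 -m jog '[{"grip":255,"travel":[0.05,0.4,-0.1],"twist":0},{"grip":255,"travel":[0,0,0],"twist":0},{"grip":255,"travel":[0,0,0],"twist":0}]'; python3 st.py; python3 -m jog '[{"grip":255,"travel":[-0.08,-0.6,0.05],"twist":0},{"grip":255,"travel":[-0.1,-0.7,0.1],"twist":0},{"grip":255,"travel":[-0.1,-0.7,0.1],"twist":0},{"grip":255,"travel":[-0.1,-0.7,0],"twist":0},{"grip":255,"travel":[-0.1,-0.7,-0.05],"twist":0},{"grip":255,"travel":[-0.04,-0.3,-0.05],"twist":0},{"grip":255,"travel":[0,0,0],"twist":0},{"grip":255,"travel":[0,0,0],"twist":0}]'; python3 st.py
```

```text
time: 12.15
position: [0.4972, -0.0563, 0.1181]
tool_rot: [0.998, -0.067, 0.003, 0.003]
ft_force: [-3.4, -9.0, 13.4]
grip_width: 0.0118
12.15 [ 0.4972 -0.0563  0.1181] jaw 82.3 down [ 0.005 -0.007 -1.   ] F [-3.39 -8.98 13.43] M [-2.15  0.58  0.01] w 0.0118
time: 12.95
position: [0.4898, -0.0882, 0.1182]
tool_rot: [0.998, -0.07, -0.0, -0.002]
ft_force: [0.3, 8.0, 11.1]
grip_width: 0.0115
12.95 [ 0.4898 -0.0882  0.1182] jaw 82.0 down [ 0.     0.004 -1.   ] F [ 0.31  8.03 11.12] M [ 1.85 -0.24  0.01] w 0.0115
```

```bash
python3 -m jog '[{"grip":255,"travel":[-0.06,-0.4,-0.05],"twist":0},{"grip":255,"travel":[-0.05,-0.35,-0.1],"twist":0},{"grip":255,"travel":[0,0,0],"twist":0},{"grip":255,"travel":[0,0,0],"twist":0}]'; python3 st.py; python3 -m jog '[{"grip":255,"travel":[0.08,0.6,0.05],"twist":0},{"grip":255,"travel":[0.1,0.7,0.1],"twist":0},{"grip":255,"travel":[0.1,0.7,0.1],"twist":0},{"grip":255,"travel":[0,0,0],"twist":0},{"grip":255,"travel":[0,0,0],"twist":0}]'; python3 st.py
python3 - <<'E'
from h import *
save('side','s7.png',(300,130,370,215),7)
E
```

```text
time: 13.35
position: [0.4888, -0.0923, 0.1177]
tool_rot: [0.997, -0.072, 0.0, -0.005]
ft_force: [3.4, 20.9, 20.2]
grip_width: 0.0121
13.35 [ 0.4888 -0.0923  0.1177] jaw 81.8 down [ 0.001  0.009 -1.   ] F [ 3.42 20.89 20.22] M [ 4.18 -0.62 -0.03] w 0.0121
time: 13.85
position: [0.4919, -0.0779, 0.1187]
tool_rot: [0.998, -0.069, 0.0, 0.0]
ft_force: [-1.2, -1.4, 5.7]
grip_width: 0.0114
13.85 [ 0.4919 -0.0779  0.1187] jaw 82.1 down [ 0.    -0.001 -1.   ] F [-1.22 -1.38  5.69] M [-0.15  0.12  0.03] w 0.0114
```

View pics/s7.png

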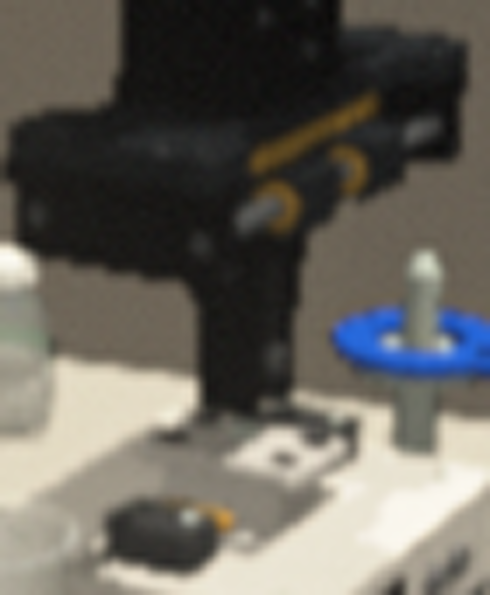

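Right reached firm resistance (21 N at 17 mm). Left only reached 9 N at 19 mm, so I'll rock left again a bit further.

```bash
python3 -m jog '[{"grip":255,"travel":[0.1,0.7,0],"twist":0},{"grip":255,"travel":[0.1,0.7,-0.05],"twist":0},{"grip":255,"travel":[0.08,0.6,-0.15],"twist":0},{"grip":255,"travel":[0.03,0.2,-0.05],"twist":0},{"grip":255,"travel":[0,0,0],"twist":0},{"grip":255,"travel":[0,0,0],"twist":0}]'; python3 st.py;  python3 -m jog '[{"grip":255,"travel":[0.02,0.15,-0.05],"twist":0},{"grip":255,"travel":[0,0,0],"twist":0}]'; python3 st.py
```

```text
time: 14.5
position: [0.4962, -0.0574, 0.1175]
tool_rot: [0.998, -0.068, 0.002, 0.002]
ft_force: [-2.3, -6.2, 13.0]
grip_width: 0.0117
14.5 [ 0.4962 -0.0574  0.1175] jaw 82.2 down [ 0.003 -0.004 -1.   ] F [-2.28 -6.22 13.  ] M [-1.5   0.53  0.02] w 0.0117
time: 14.7
position: [0.4965, -0.0569, 0.1175]
tool_rot: [0.998, -0.067, 0.002, 0.003]
ft_force: [-3.2, -9.8, 16.4]
grip_width: 0.0113
14.7 [ 0.4965 -0.0569  0.1175] jaw 82.3 down [ 0.004 -0.006 -1.   ] F [-3.22 -9.79 16.4 ] M [-2.08  0.74  0.03] w 0.0113
```

```bash
python3 -m jog '[{"grip":255,"travel":[0.03,0.2,-0.05],"twist":0},{"grip":255,"travel":[0.02,0.15,0],"twist":0},{"grip":255,"travel":[0,0,0],"twist":0}]'; python3 st.py;  python3 -m jog '[{"grip":255,"travel":[-0.08,-0.6,0.05],"twist":0},{"grip":255,"travel":[-0.1,-0.7,0.1],"twist":0},{"grip":255,"travel":[-0.1,-0.7,0.1],"twist":0},{"grip":255,"travel":[-0.05,-0.35,0.1],"twist":0},{"grip":255,"travel":[0,0,0],"twist":0},{"grip":255,"travel":[0,0,0],"twist":0}]'; python3 st.py
```

```text
time: 15.0
position: [0.4971, -0.0553, 0.1172]
tool_rot: [0.998, -0.066, 0.002, 0.005]
ft_force: [-5.2, -16.8, 18.8]
grip_width: 0.0115
15.0 [ 0.4971 -0.0553  0.1172] jaw 82.4 down [ 0.004 -0.01  -1.   ] F [ -5.15 -16.79  18.8 ] M [-3.34  1.09  0.04] w 0.0115
time: 15.6
position: [0.4915, -0.0735, 0.1179]
tool_rot: [0.998, -0.069, -0.001, -0.0]
ft_force: [0.9, 0.1, -2.3]
grip_width: 0.0111
15.6 [ 0.4915 -0.0735  0.1179] jaw 82.1 down [-0.002  0.001 -1.   ] F [ 0.95  0.1  -2.33] M [ 0.34 -0.12  0.03] w 0.0111
```

Both sides now meet a firm stop. Lifting gently while watching the force.

```bash
python3 -m jog '[{"grip":255,"travel":[0.03,-0.15,0],"twist":0},{"grip":255,"travel":[0,0,0.3],"twist":0},{"grip":255,"travel":[0,0,0.3],"twist":0},{"grip":255,"travel":[0,0,0.3],"twist":0},{"grip":255,"travel":[0,0,0.3],"twist":0},{"grip":255,"travel":[0,0,0],"twist":0}]' 35; python3 st.py
```

```text
time: 16.2
position: [0.4926, -0.0756, 0.1312]
tool_rot: [0.998, -0.069, 0.0, 0.0]
ft_force: [0.1, 1.4, -2.4]
grip_width: 0.0105
16.2 [ 0.4926 -0.0756  0.1312] jaw 82.1 down [ 0.001 -0.    -1.   ] F [ 0.14  1.43 -2.38] M [ 0.4   0.05 -0.01] w 0.0105
```

```bash
python3 -m jog '[{"grip":255,"travel":[0,0,0.7],"twist":0},{"grip":255,"travel":[0,0,1],"twist":0},{"grip":255,"travel":[0,0,1.2],"twist":0},{"grip":255,"travel":[0,0,1.4],"twist":0},{"grip":255,"travel":[0,0,1.4],"twist":0},{"grip":255,"travel":[0,0,1.3],"twist":0},{"grip":255,"travel":[0,0,0.5],"twist":0},{"grip":255,"travel":[0,0,0],"twist":0}]'; python3 st.py
python3 -m jog '[{"grip":255,"travel":[0,0,0],"twist":0},{"grip":255,"travel":[0,0,0],"twist":0},{"grip":255,"travel":[0,0,0],"twist":0},{"grip":255,"travel":[0,0,0],"twist":0}]' >/dev/null; python3 st.py
python3 - <<'E'
from h import *
save('side','s8.png',(285,110,385,215),5)
for n in ['insert_block','cover','stand']:print(n,[(np.round(x['at'],3).tolist(),round(x['p'],2)) for x in search_frame(n,'side')[:3]])
E
```

```text
time: 17.0
position: [0.4931, -0.076, 0.2068]
tool_rot: [0.998, -0.069, 0.001, 0.001]
ft_force: [1.3, 0.1, -2.7]
grip_width: 0.0108
17.0 [ 0.4931 -0.076   0.2068] jaw 82.1 down [ 0.003 -0.002 -1.   ] F [ 1.26  0.1  -2.67] M [ 0.02 -0.01 -0.  ] w 0.0108
17.4 [ 0.4922 -0.0754  0.2051] jaw 82.1 down [-0.001  0.    -1.   ] F [ 0.61 -0.58 -2.46] M [ 0.03  0.07 -0.01] w 0.0107
insert_block [([0.484, -0.065, 0.148], 0.86), ([0.463, -0.203, 0.071], 0.15)]
cover [([0.486, -0.064, 0.15], 0.7), ([0.433, -0.197, 0.084], 0.61), ([0.486, 0.202, 0.005], 0.59)]
stand []
```

View pics/s8.png

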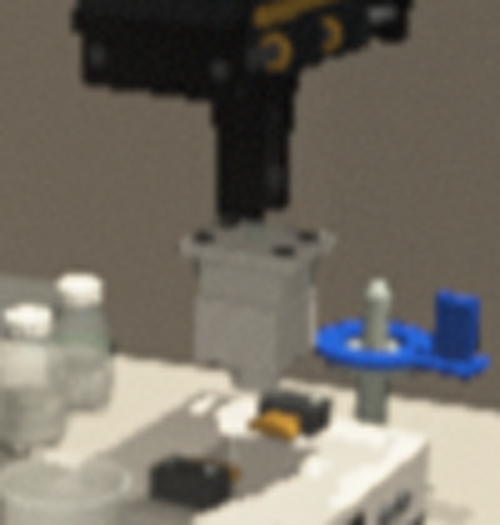

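The picture shows the block upright above the well, with its foot at about (258,380) clear of the deck. The cover is level on the peg at (375,345). One numeric tilt check, then I'll hand in.

```bash
python3 - <<'E'
from h import *
P=lambda X:np.round((proj('side',X)-[285,110]+.5)*5).astype(int).tolist()
b=np.array([.4922,-.0754,.202]);a=np.radians(-7.9);ux=np.array([np.cos(a),np.sin(a),0]);uy=np.array([-np.sin(a),np.cos(a),0])
for t in (-.2,-.1,0,.1,.2):
    z=np.array([0,0,1])*np.cos(t)+uy*np.sin(t);y=uy*np.cos(t)-np.array([0,0,1])*np.sin(t);o=b-.104*z
    print(t,'body bottom -x+y',P(o+.016*z-.022*ux+.022*y),'+x+y',P(o+.016*z+.022*ux+.022*y),'flange -x+y',P(o+.074*z-.03*ux+.022*y),'+x-y',P(o+.074*z+.03*ux-.022*y),'-x-y',P(o+.074*z-.03*ux-.022*y))
E
```

```text
-0.2 body bottom -x+y [252, 381] +x+y [168, 363] flange -x+y [284, 255] +x-y [212, 232] -x-y [326, 251]
-0.1 body bottom -x+y [261, 382] +x+y [177, 365] flange -x+y [286, 260] +x-y [215, 227] -x-y [329, 246]
0 body bottom -x+y [269, 382] +x+y [186, 365] flange -x+y [289, 263] +x-y [219, 221] -x-y [332, 240]
0.1 body bottom -x+y [278, 380] +x+y [195, 363] flange -x+y [292, 266] +x-y [222, 215] -x-y [335, 234]
0.2 body bottom -x+y [287, 376] +x+y [205, 359] flange -x+y [295, 268] +x-y [224, 209] -x-y [338, 227]
```

```bash
python3 -c "
from h import *
hand_in()"; python3 st.py
```

```text
the job is handed in; nothing more can be done
the job is handed in; nothing more can be done
```

The job is handed in at about 17.5 s on the robot clock, with the block free and held above its well. `hand_in()` gives no verdict.

- **Cover:** it hangs on the stand's peg, let go and level on the collar in the last side picture. The first attempt to take it failed because I lifted before the fingers had closed. That did not disturb the cover, and the second grip held.
- **Rocking:** I rocked the block about 20 mm left and 17 mm right. Both ended against a firm stop, at 17 N on the left and 21 N on the right.
- **Lift:** the block came out with only its own weight (about 2.5 N) on the wrist. It hangs with its underside about 38 mm above the deck, roughly on the well axis. Its tilt is about 0 to 0.1 rad by projection, against a limit of 0.25.

**Checks that disagreed or are missing:**
- The trained network's best match for "cover" in the last picture was the block itself, which is wrong. Its second match was at the stand.
- I could not measure the shoe positions directly. That both are far enough back is inferred from the forces and the free lift.
- I did not measure the surrounding objects again at the end. I felt no sign of contact with them.

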